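Index the turntable and set its brake

ROBOT

A 7-joint arm with a two-finger parallel gripper is mounted at the origin on the work surface. World frame = base frame: x ahead of the robot, y to its left, z up, the work surface at z = 0. Lengths are in mm, angles in rad, forces in N, time in s.
With the tool pointing down it reaches from about 425 to 875 mm from the base axis. Payload 8.4 kg.
Tool frame: the origin (TCP) lies at the very end of the fingers, on their centre line; the grasp point (between the pads) lies 19 mm behind it; z points along the fingers, y is the line along which they close (so a half turn about z gives the same grasp; the last joint's range is limited). The gripper opens to 85 mm and grips with 20 to 120 N. Pads are 22 mm wide; open, the fingers measure 114 mm over their backs; the gripper's body (76 mm by 85 mm) begins 54 mm behind the grasp point. The pads swing forward as they close: fully open they stand 13 mm farther back than shut.
Start: joints at [1.249, 0.333, 0.04, 1.465, -0.013, 1.343, -0.059], TCP at [143.604, -633.91, 231.308] pointing down, gripper open.
Joint ranges: [-2.58, 2.58], [-0.38, 2.09], [-1.3, 1.39], [0.25, 2.4], [-1.5, 4.64], [0.08, 2.09], [-2.65, 2.65]. Speed limits (rad/s): [2.22, 2.22, 2.79, 2.79, 3.14, 3.14, 3.14].

INTERFACE

Orientations are given as a 3x3 rotation matrix whose columns are the frame's x, y, z axes.
In Python, from bench import robot, eyes gives the robot as it stands.
- The arm moves only by the tool play_rows, never from a script. Its argument "rows" is a list of rows, each a list of 7 numbers: the turn, a rotation vector about the tool's x, y, z in degrees, then the shift along the tool's x, y, z in m, then the finger opening in m, from 0 to 0.0854. A call has 1 to 5 rows; each row shifts and turns the commanded pose from where the row before left it, along the tool's axes as they then stand; what a row does not reach is not made up. A row lasts 1/10 s, in which the tool goes at most 50 mm and 8.59 degrees, less where a joint would pass 70% of its speed; a pose out of reach is approached as far as the arm can. A call is refused whole if a number of a shift passes 0.05 or a number of a turn 8.59, either way. A call with a gripper value outside its range is refused whole. The fingers move at their own pace and stop on an object; "newtons" is the grip in N (left out, the last holds). Time passes only in rows, so rows that do not move let the fingers close. It gives the time, the measured TCP pose, the force, the opening and the grip force at its end, in the units of the state.
- robot.get_obs(): the state, without advancing time (a new reading comes with each control period).
- eyes.camera(name): name is "scene" or "top"; returns the picture (420x560x3 uint8, red, green, blue); there is no depth.
- eyes.get_calibration(name): a dict with "fov_y" (degrees; the focal length in pixels is half the picture's height over the tangent of half this angle, whatever the lens; pixels are square), "cx", "cy" (the principal point, pixels), "rvec" (rotation vector, rad) and "tvec" (3), from world to camera coordinates, as OpenCV has them. Camera axes: x right, y down, z forward; pixel columns grow to the right and rows downward; lengths in mm; the calibration is good to about 2 mm. A picture is of the moment at which its call begins. get_calibration takes no time and is no camera call.
- robot.close_job(): hands the job in; it is judged then, once.
The state is a dict: "time_s": time; "joints": joint angles; "qd": joint speeds; "tau": joint torques, N m; "eef_pos": TCP position; "ee_rot": TCP orientation; "ft_force": force on the tool from outside, world axes, zero at the start; "moment": the same for the moment, N m; "width": opening from 0.0 (shut) to 1.0 (fully open); "grasp_force": force on a finger pad.
Only numpy, scipy, OpenCV 4.12 (cv2) and the standard library are available. Lean on these libraries where they do the work, as an engineer would, in place of code of your own. Each camera call takes 0.05 s, during which the arm holds its last target. There are 200 camera calls.

TASK

Bring the cracked ball cap round to its drilling position: press down the outer end of the rocker latch so that its nose tips up, push the oak turntable round by its crank post, counter-clockwise seen from above, until the gap between its two steel lugs stands under the nose, then press the nose fully down into the gap. Last, set the brake: push the knob in, turn it clockwise past its safety stop (without forcing it) as far as it goes, and let it spring back up. Leave the other things on the counter where they are.

Things in the scene. Friction and masses are not known exactly. Their poses are not given: they have to be found in the camera images.
- index_base: Base of the turntable, fixed to the counter: dark round oak plinth 330 mm across, 12 mm high, with a steel foot 80 mm wide running from it in its -y direction to 310 mm from the centre. Origin on the counter at the turntable's axis; its -y axis points from the axis along the rocker latch.
- turntable_centre (a point): Centre of the oak turntable's top face, 30 mm above the counter; axis of rotation vertical. The disc is 300 mm across. A dome cut from a cracked purple ball, 160 mm across and 36 mm high, is fixed in its middle. The position is what matters; the point turns with the disc.
- lug_gap (a point): Middle of the 36 mm gap between two steel lugs on the disc (each 12 mm wide, 26 mm radially, 14 mm high), on the disc top, 130 mm from the turntable's axis, 70 degrees counter-clockwise of the crank post seen from above. Moves with the disc.
- turntable (a joint): Angle of the turntable in rad, positive counter-clockwise seen from above; 0 when the gap between the lugs is exactly under the latch nose (about 0.07 of play either way when the nose is in). It starts between -1.3 and -0.6, range -1.7 to 0.7. Light friction (1.5 N at the post); stays where left. With the nose down, a lug strikes the nose and the table stops short.
- crank_top (a point): Centre of the top of the crank post: upright black cylinder 22 mm in diameter, 65 mm tall (its top 95 mm above the counter), 120 mm from the turntable's axis, fixed on the disc and moving with it.
- rocker (a joint): Angle of the rocker latch in rad: 0 = level, nose fully down; grows as the outer end is pressed and the nose tips up; end stop at 0.36. The nose clears the 14 mm lugs from about 0.22. Stiff hinge: it stays where it is left. About 3 N on the outer pad or 5 N on the nose pad moves it.
- rocker_pivot (a point): Pivot of the rocker latch: horizontal pin 65 mm above the counter, 190 mm from the turntable's axis, between two steel cheeks. The rocker is an aluminium bar 175 mm long, 24 mm wide, lying radially to the turntable, with a black rubber pad on each end and a downward steel nose 18 mm square under its inner end, 60 mm from the pivot (130 mm from the turntable's axis).
- rocker_tail (a point): Centre of the top of the outer rubber pad (50 mm across, 45 mm along the bar), 90 mm outward of the pivot; 79 mm above the counter when level, sinks about 32 mm at full press. Moves with the rocker.
- rocker_nose (a point): Centre of the top of the inner rubber pad (36 mm across, 30 mm along the bar), 55 mm inward of the pivot, above the nose; 79 mm above the counter when fully down, about 19 mm higher when the latch is fully up. Moves with the rocker.
- knob_top (a point): Centre of the top of the black brake knob, on its vertical axis, 98 mm above the counter at rest. It is a bar grip 70 mm long along the point's x axis, 16 mm wide along its y, 42 mm tall, on a 72 mm disc (top of disc 56 mm above the counter), on a grey box 130 mm square and 28 mm high, fixed to the counter. The point turns with the knob. A steel tab sticks out of the disc.
- knob_push (a joint): How far the knob is pushed in (down), in m: 0 at rest, 0.014 fully in. Spring: about 4 N to start, 10 N fully in; it returns when released. The tab passes under the stop from about 0.011; push it fully in to be sure.
- knob (a joint): Angle of the knob in rad, positive clockwise seen from above, 0 at start, end stop at 1.4. Unless the knob is pushed in, its tab strikes the safety stop at about 0.29; past about 0.9 the tab is through and the knob may come up. Turns lightly (0.06 N m) and stays where it is left.
- brake_hook (a point): Top of the safety stop: small fixed steel hook beside the knob, 58 mm above the counter, 54 mm from the knob's axis, clear of the closed fingers on the bar.
- thumb_slug: Upright urethane thumb slug, 32 mm across, 76 mm tall. Bystander, loose, to be left where it is; origin at the centre of its underside.
- pin_locator: Steel pin locator: 60 mm round foot with an upright spike, 88 mm tall. Bystander, loose, to be left where it is; origin at the centre of its underside.
- grip_tester: Rubber grip tester block 110 x 34 x 26 mm with two studs, 38 mm high in all. Bystander, loose, to be left where it is; origin at the centre of its underside.
- span_bar: Aluminium span bar 200 x 26 x 8 mm with a steel runner, 26 mm high. Bystander, loose, to be left where it is; origin at the centre of its underside.
- tape_roll: Roll of tape lying flat, 84 mm across, 25 mm high. Bystander, loose, to be left where it is; origin at the centre of its underside.
- cleaner: Cleaner bottle 64 mm across, 190 mm tall. Bystander, loose, to be left where it is; origin at the centre of its underside.
- parts_cup: Open steel cup 76 mm across, 70 mm tall. Bystander, loose, to be left where it is; origin at the centre of its underside.
There are look-alikes about, which are no part of the job. What is shaped like the part that bears knob_top but red is not meant.

How it is judged:
By the outcome, as a careful person would: the job done as asked, in the order asked, and still so for the second after the job is handed in, with the robot touching nothing.
It also fails if it takes over 72 s, if anything falls off the work surface, if the arm or the gripper's body presses on something with over 40 N, if the wrist force passes 120 N, or if a joint passes its speed limit or range.

## Working session

There is one attempt and no reset: what is moved stays moved. The work goes in short steps, Python scripts to look and compute and a tool call to move; the robot and the scene stay as the last step left them, time stands still between calls to the robot, and variables do not carry over. Pictures are saved under pics/ and viewed, at most 10 in all, crops included, and the job is handed in when it is done.

Besides the shell and the picture viewer there is one more tool, called in YAML: its name, and indented under it one key for each argument. play_rows: Moves the arm, as the interface text tells. Its arguments: {"type":"object","properties":{"rows":{"type":"array"},"newtons":{"type":"number"}},"required":["rows"]}

```bash
mkdir -p pics; python3 - <<'E'
from bench import robot, eyes
import cv2
for n in("scene","top"):
    im=eyes.camera(n); cv2.imwrite(f"pics/{n}0.png",cv2.resize(im[:,:,::-1],(800,600),interpolation=cv2.INTER_CUBIC)); cv2.imwrite(f"raw_{n}.png",im[:,:,::-1])
    print(n,eyes.get_calibration(n))
o=robot.get_obs();print(o)
E
```

```text
scene {'fov_y': 55.69142903360368, 'cx': 278.7604025918899, 'cy': 212.10256062749312, 'rvec': array([ 0.88133888,  2.44299517, -1.16045334]), 'tvec': array([ 449.36224637, -134.40109169, 1476.4362129 ])}
top {'fov_y': 54.08248908306161, 'cx': 277.80286669492597, 'cy': 214.90712787804762, 'rvec': array([ 2.13493343, -2.09538188,  0.2158495 ]), 'tvec': array([ -67.78596697,  533.23643684, 1386.13758858])}
{'time_s': 0.1, 'joints': array([ 1.24877992,  0.33383088,  0.03983945,  1.4661902 , -0.01338888,
        1.34327225, -0.0584958 ]), 'qd': array([-0.00123052, -0.0010924 , -0.00085645, -0.0030955 , -0.00048716,
        0.00073682,  0.00183006]), 'tau': array([ 4.73289227e-03, -6.60006952e+01,  1.37056902e+00, -4.06477797e+01,
        1.71099650e-02,  8.90117168e-03,  2.61898970e-05]), 'eef_pos': array([ 143.53775322, -633.53636126,  230.51217584]), 'ee_rot': array([[ 9.75273850e-01,  2.20999435e-01, -4.09450713e-04],
       [ 2.20999794e-01, -9.75272884e-01,  1.37555383e-03],
       [-9.53295581e-05, -1.43203020e-03, -9.99998970e-01]]), 'ft_force': array([-0.2619891 ,  1.61991842,  1.12305409]), 'moment': array([ 0.00587719, -0.00411144, -0.03259329]), 'grasp_force': 0.0, 'width': 0.9982855824817287}
```

View pics/scene0.png

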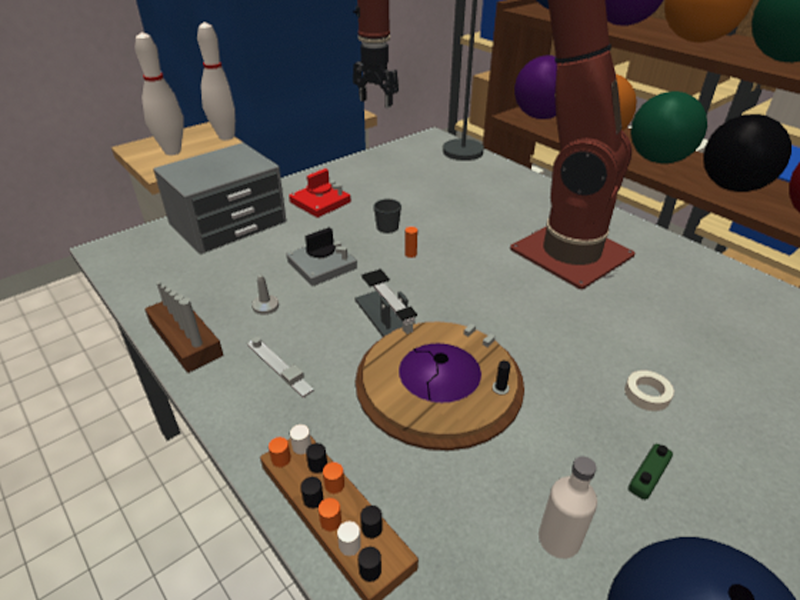

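View pics/top0.png

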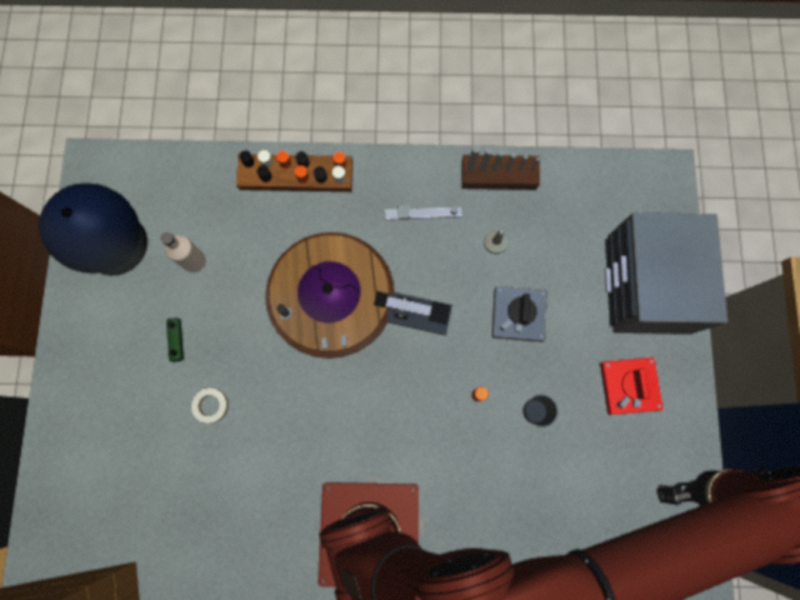

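The scene view shows the turntable, the rocker latch and the grey-box knob; the red knob is a look-alike. In the top view (800 px) the turntable is at about (330,292), the latch runs to the right to (440,312), the knob is at (523,309), the crank post at (284,311), and the lugs at (324,342) and (344,341).

```bash
cat > h.py <<'E'
import numpy as np, cv2
from bench import robot, eyes
def ray(n,u,v,z):
    "pixel (raw 560x420) -> world point at height z"
    c=eyes.get_calibration(n); R=cv2.Rodrigues(c["rvec"])[0]; f=210/np.tan(np.radians(c["fov_y"]/2))
    o=-R.T@c["tvec"]; d=R.T@np.array([(u-c["cx"])/f,(v-c["cy"])/f,1]); return o+d*(z-o[2])/d[2]
def crop(n,x,y,w,h,s,name,im=None):
    im=eyes.camera(n)[:,:,::-1] if im is None else im
    cv2.imwrite("pics/"+name,cv2.resize(im[y:y+h,x:x+w],None,fx=s,fy=s,interpolation=cv2.INTER_CUBIC))
E
python3 - <<'E'
from h import *
im=cv2.imread("raw_top.png"); crop("top",180,155,210,105,3.8,"c1.png",im)
E
```

```text
(no output)
```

View pics/c1.png

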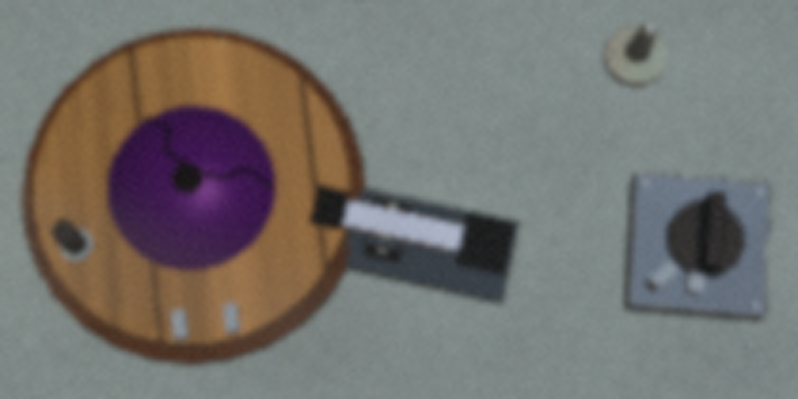

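Crop: disc centre (195,190), crank top (67,234), lugs (179,323) and (231,318), nose pad (327,206), tail pad (487,243), knob bar about (712,233), box corners (635,175), (770,183), (763,318), (627,308).

```bash
python3 - <<'E'
from h import *
np.set_printoptions(precision=1,suppress=True)
P=lambda u,v,z:ray("top",180+(u+.5)/3.8-.5,155+(v+.5)/3.8-.5,z)
D=dict(c=(195,190,30),crank=(67,234,95),l1=(179,323,44),l2=(231,318,44),nose=(327,206,79),tail=(487,243,79),knob=(712,233,98),kb1=(717,199,98),kb2=(708,270,98),disc=(706,237,56),hook=(660,276,58),
b1=(635,175,28),b2=(770,183,28),b3=(763,318,28),b4=(627,308,28))
D={k:P(*v) for k,v in D.items()}
for k,v in D.items(): print(k,v,"r %.0f"%np.hypot(*(v-D['c'])[:2]),"az %.3f"%np.arctan2(*(v-D['c'])[1::-1]), "base r %.0f"%np.hypot(*v[:2]))
print("box",np.mean([D[f'b{i}'] for i in (1,2,3,4)],0))
d=D['tail']-D['nose'];print("latch az",np.arctan2(d[1],d[0]),np.linalg.norm(d))
E
```

```text
c [573.7 110.6  30. ] r 0 az 0.000 base r 584
crank [516.3 215.5  95. ] r 120 az 2.071 base r 560
l1 [445.3 118.4  44. ] r 129 az 3.081 base r 461
l2 [450.8  70.9  44. ] r 129 az -2.830 base r 456
nose [549.9 -15.6  79. ] r 128 az -1.758 base r 550
tail [ 518.4 -161.    79. ] r 277 az -1.772 base r 543
knob [ 527.6 -360.5   98. ] r 473 az -1.668 base r 639
kb1 [ 558.8 -365.8   98. ] r 477 az -1.602 base r 668
kb2 [ 493.9 -356.1   98. ] r 473 az -1.740 base r 609
disc [ 532.4 -364.1   56. ] r 476 az -1.658 base r 645
hook [ 494.8 -320.8   58. ] r 438 az -1.752 base r 590
b1 [ 596.7 -304.5   28. ] r 416 az -1.516 base r 670
b2 [ 591.3 -432.    28. ] r 543 az -1.538 base r 732
b3 [ 462.4 -421.3   28. ] r 543 az -1.777 base r 626
b4 [ 469.4 -295.1   28. ] r 419 az -1.823 base r 554
box [ 529.9 -363.2   28. ]
latch az -1.784007802270652 148.7578057514935
```

```bash
cat >> h.py <<'E'
def state():
    o=robot.get_obs(); R=np.array(o["ee_rot"]); return o,np.array(o["eef_pos"]),R
def plan(wps,op):
    "wps: list of (xyz mm, yaw of tool y deg or None, rows); straight, level tool; prints rows"
    o,p,R=state(); y=np.degrees(np.arctan2(R[1,1],R[0,1]))
    print("t %.1f"%o["time_s"],"p",p.round(1),"yaw %.1f"%y,"tilt",R[:2,2].round(3),"F",np.round(o["ft_force"],1),"q7 %.2f"%o["joints"][6])
    k=0
    for t,ty,n in wps:
        ty=y if ty is None else ty; s=(np.array(t)-p)/n; d=(ty-y)/n
        for i in range(n):
            a=np.radians(y); yy=np.array([np.cos(a),np.sin(a),0]); z=np.array([0,0,-1.]); x=np.cross(yy,z)
            print("[0,0,%.1f, %.3f,%.3f,%.3f, %s],"%(-d,*[s@v/1000 for v in (x,yy,z)],op)); y+=d; k+=1
            if k%5==0: print()
        p=np.array(t,float)
E
python3 - <<'E'
from h import *
plan([((518,-161,130),-17,15)],0)
E
```

```text
t 0.1 p [ 143.5 -633.5  230.5] yaw -77.2 tilt [-0.     0.001] F [-0.3  1.6  1.1] q7 -0.06
[0,0,-4.0, 0.031,-0.025,0.007, 0],
[0,0,-4.0, 0.033,-0.023,0.007, 0],
[0,0,-4.0, 0.035,-0.021,0.007, 0],
[0,0,-4.0, 0.036,-0.018,0.007, 0],
[0,0,-4.0, 0.037,-0.016,0.007, 0],

[0,0,-4.0, 0.038,-0.013,0.007, 0],
[0,0,-4.0, 0.039,-0.010,0.007, 0],
[0,0,-4.0, 0.039,-0.007,0.007, 0],
[0,0,-4.0, 0.040,-0.005,0.007, 0],
[0,0,-4.0, 0.040,-0.002,0.007, 0],

[0,0,-4.0, 0.040,0.001,0.007, 0],
[0,0,-4.0, 0.040,0.004,0.007, 0],
[0,0,-4.0, 0.040,0.007,0.007, 0],
[0,0,-4.0, 0.039,0.009,0.007, 0],
[0,0,-4.0, 0.038,0.012,0.007, 0],
```

play_rows:
  rows:
    - [0,0,-4,0.031,-0.025,0.007,0]
    - [0,0,-4,0.033,-0.023,0.007,0]
    - [0,0,-4,0.035,-0.021,0.007,0]
    - [0,0,-4,0.036,-0.018,0.007,0]
    - [0,0,-4,0.037,-0.016,0.007,0]

```text
time_s: 0.6
eef_pos: [269.1, -474.3, 195.7]
ee_rot: [[0.839, 0.544, -0.0], [0.544, -0.839, 0.0], [-0.0, -0.001, -1.0]]
ft_force: [1.1, 0.1, 0.1]
width: 0.147
grasp_force: 0.0
```

play_rows:
  rows:
    - [0,0,-4,0.038,-0.013,0.007,0]
    - [0,0,-4,0.039,-0.01,0.007,0]
    - [0,0,-4,0.039,-0.007,0.007,0]
    - [0,0,-4,0.04,-0.005,0.007,0]
    - [0,0,-4,0.04,-0.002,0.007,0]

```text
time_s: 1.1
eef_pos: [393.9, -317.6, 160.9]
ee_rot: [[0.603, 0.798, -0.0], [0.798, -0.603, 0.0], [-0.0, -0.0, -1.0]]
ft_force: [-0.1, -0.3, -0.7]
width: -0.002
grasp_force: 0.0
```

play_rows:
  rows:
    - [0,0,-4,0.04,0.001,0.007,0]
    - [0,0,-4,0.04,0.004,0.007,0]
    - [0,0,-4,0.04,0.007,0.007,0]
    - [0,0,-4,0.039,0.009,0.007,0]
    - [0,0,-4,0.038,0.012,0.007,0]

```text
time_s: 1.6
eef_pos: [519.6, -161.2, 125.9]
ee_rot: [[0.294, 0.956, -0.0], [0.956, -0.294, 0.0], [0.0, -0.0, -1.0]]
ft_force: [0.5, -1.4, -0.2]
width: 0.004
grasp_force: 0.0
```

```bash
python3 - <<'E'
from h import *
plan([((518,-161,90),None,3)],0)
E
```

```text
t 1.6 p [ 519.6 -161.2  125.9] yaw -17.1 tilt [-0.  0.] F [ 0.5 -1.4 -0.2] q7 -0.18
[0,0,-0.0, -0.000,-0.001,0.012, 0],
[0,0,-0.0, -0.000,-0.001,0.012, 0],
[0,0,-0.0, -0.000,-0.001,0.012, 0],
```

play_rows:
  rows:
    - [0,0,0,0,0,0.012,0]
    - [0,0,0,0,0,0.012,0]
    - [0,0,0,0,0,0.01,0]
    - [0,0,0,0,0,0.008,0]
    - [0,0,0,0,0,0.008,0]

```text
time_s: 2.1
eef_pos: [518.4, -163.7, 75.7]
ee_rot: [[0.298, 0.955, -0.0], [0.955, -0.298, -0.0], [-0.0, -0.0, -1.0]]
ft_force: [-2.2, -1.5, 3.3]
width: -0.001
grasp_force: 1.7
```

play_rows:
  rows:
    - [0,0,0,0,0,0.006,0]
    - [0,0,0,0,0,0.006,0]
    - [0,0,0,0,0,0.006,0]
    - [0,0,0,0,0,0.006,0]
    - [0,0,0,0,0,0.003,0]

```text
time_s: 2.6
eef_pos: [519.1, -162.2, 48.8]
ee_rot: [[0.296, 0.955, 0.0], [0.955, -0.296, 0.0], [0.001, 0.0, -1.0]]
ft_force: [-1.0, -0.4, 1.9]
width: -0.001
grasp_force: 1.2
```

play_rows:
  rows:
    - [0,0,0,0,0,0.0015,0]
    - [0,0,0,0,0,0,0]
    - [0,0,0,0,0,-0.02,0]
    - [0,0,0,0,0,-0.03,0]
    - [0,0,0,0,0,-0.04,0.045]

```text
time_s: 3.1
eef_pos: [517.8, -161.9, 137.4]
ee_rot: [[0.296, 0.955, -0.003], [0.955, -0.296, 0.002], [0.001, -0.003, -1.0]]
ft_force: [1.1, -0.9, 1.0]
width: 0.154
grasp_force: 0.0
```

```bash
python3 - <<'E'
from h import *
plan([((516,215.5,130),29,10),((516,215.5,58),29,5)],0.045)
crop("top",180,155,210,105,3.8,"c2.png")
E
```

```text
t 3.1 p [ 517.8 -161.9  137.4] yaw -17.2 tilt [-0.003  0.002] F [ 1.1 -0.9  1. ] q7 -0.17
[0,0,-4.6, 0.036,-0.011,0.001, 0.045],
[0,0,-4.6, 0.037,-0.008,0.001, 0.045],
[0,0,-4.6, 0.037,-0.005,0.001, 0.045],
[0,0,-4.6, 0.038,-0.002,0.001, 0.045],
[0,0,-4.6, 0.038,0.001,0.001, 0.045],

[0,0,-4.6, 0.038,0.004,0.001, 0.045],
[0,0,-4.6, 0.037,0.007,0.001, 0.045],
[0,0,-4.6, 0.036,0.010,0.001, 0.045],
[0,0,-4.6, 0.036,0.013,0.001, 0.045],
[0,0,-4.6, 0.034,0.015,0.001, 0.045],

[0,0,-0.0, 0.000,0.000,0.014, 0.045],
[0,0,-0.0, 0.000,0.000,0.014, 0.045],
[0,0,-0.0, 0.000,0.000,0.014, 0.045],
[0,0,-0.0, 0.000,0.000,0.014, 0.045],
[0,0,-0.0, 0.000,0.000,0.014, 0.045],
```

View pics/c2.png

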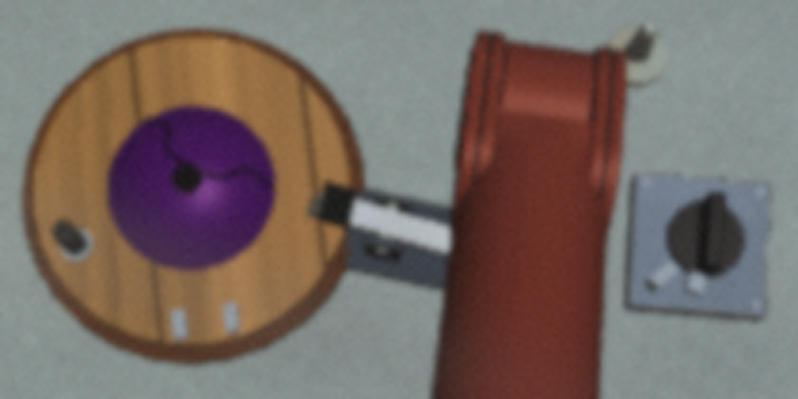

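The nose is tipped up: the pad has shifted to (336,203) and the steel nose now shows at (315,208). The table hasn't moved. Next, the crank.

play_rows:
  rows:
    - [0,0,-4.6,0.036,-0.011,0.001,0.045]
    - [0,0,-4.6,0.037,-0.008,0.001,0.045]
    - [0,0,-4.6,0.037,-0.005,0.001,0.045]
    - [0,0,-4.6,0.038,-0.002,0.001,0.045]
    - [0,0,-4.6,0.038,0.001,0.001,0.045]

```text
time_s: 3.65
eef_pos: [520.0, 28.0, 132.9]
ee_rot: [[-0.104, 0.995, 0.001], [0.995, 0.104, 0.0], [0.0, 0.001, -1.0]]
ft_force: [0.8, 0.8, 0.5]
width: 0.528
grasp_force: 0.0
```

play_rows:
  rows:
    - [0,0,-4.6,0.038,0.004,0.001,0.045]
    - [0,0,-4.6,0.037,0.007,0.001,0.045]
    - [0,0,-4.6,0.036,0.01,0.001,0.045]
    - [0,0,-4.6,0.036,0.013,0.001,0.045]
    - [0,0,-4.6,0.034,0.015,0.001,0.045]

```text
time_s: 4.15
eef_pos: [520.6, 216.8, 127.9]
ee_rot: [[-0.484, 0.875, 0.0], [0.875, 0.484, 0.0], [0.0, 0.001, -1.0]]
ft_force: [0.2, 0.0, 0.1]
width: 0.532
grasp_force: 0.0
```

```bash
python3 - <<'E'
from h import *
plan([((516,215.5,58),29,5)],0.045)
E
```

```text
t 4.2 p [520.6 216.8 127.9] yaw 29.0 tilt [0. 0.] F [0.2 0.  0.1] q7 -0.17
[0,0,-0.0, 0.000,-0.001,0.014, 0.045],
[0,0,-0.0, 0.000,-0.001,0.014, 0.045],
[0,0,-0.0, 0.000,-0.001,0.014, 0.045],
[0,0,-0.0, 0.000,-0.001,0.014, 0.045],
[0,0,-0.0, 0.000,-0.001,0.014, 0.045],
```

play_rows:
  rows:
    - [0,0,0,0,-0.004,0.014,0.045]
    - [0,0,0,0,0,0.014,0.045]
    - [0,0,0,0,0,0.014,0.045]
    - [0,0,0,0,0,0.014,0.045]
    - [0,0,0,0,0,0.014,0.045]

```text
time_s: 4.65
eef_pos: [517.5, 211.9, 56.5]
ee_rot: [[-0.48, 0.877, -0.0], [0.877, 0.48, -0.0], [-0.0, -0.001, -1.0]]
ft_force: [0.2, -0.1, -0.3]
width: 0.531
grasp_force: 0.0
```

play_rows:
  rows:
    - [0,0,0,0,0,0,0.026]
    - [0,0,0,0,0,0,0.026]
    - [0,0,0,0,0,0,0.026]
  newtons: 20

```text
time_s: 4.95
eef_pos: [517.7, 213.1, 58.4]
ee_rot: [[-0.481, 0.877, 0.001], [0.877, 0.481, 0.0], [-0.0, 0.001, -1.0]]
ft_force: [0.8, -0.1, -0.7]
width: 0.304
grasp_force: 0.0
```

```bash
python3 - <<'E'
from h import *
c=np.array([573.7,110.6]); A=np.linspace(2.071,3.30,21)[1:]
print(robot.get_obs()["width"])
plan([((*(c+120*np.array([np.cos(a),np.sin(a)])),58),np.degrees(a)-90,1) for a in A],0.026)
E
```

```text
0.3039767482507491
t 5.0 p [517.7 213.1  58.4] yaw 28.8 tilt [0.001 0.   ] F [ 0.8 -0.1 -0.7] q7 -0.23
[0,0,-3.4, 0.003,-0.007,0.000, 0.026],
[0,0,-3.5, -0.000,-0.007,0.000, 0.026],
[0,0,-3.5, -0.000,-0.007,0.000, 0.026],
[0,0,-3.5, -0.000,-0.007,0.000, 0.026],
[0,0,-3.5, -0.000,-0.007,0.000, 0.026],

[0,0,-3.5, -0.000,-0.007,0.000, 0.026],
[0,0,-3.5, -0.000,-0.007,0.000, 0.026],
[0,0,-3.5, -0.000,-0.007,0.000, 0.026],
[0,0,-3.5, -0.000,-0.007,0.000, 0.026],
[0,0,-3.5, -0.000,-0.007,0.000, 0.026],

[0,0,-3.5, -0.000,-0.007,0.000, 0.026],
[0,0,-3.5, -0.000,-0.007,0.000, 0.026],
[0,0,-3.5, -0.000,-0.007,0.000, 0.026],
[0,0,-3.5, -0.000,-0.007,0.000, 0.026],
[0,0,-3.5, -0.000,-0.007,0.000, 0.026],

[0,0,-3.5, -0.000,-0.007,0.000, 0.026],
[0,0,-3.5, -0.000,-0.007,0.000, 0.026],
[0,0,-3.5, -0.000,-0.007,0.000, 0.026],
[0,0,-3.5, -0.000,-0.007,0.000, 0.026],
[0,0,-3.5, -0.000,-0.007,0.000, 0.026],
```

play_rows:
  rows:
    - [0,0,-3.5,0.003,-0.0074,0,0.026]
    - [0,0,-3.5,0,-0.0074,0,0.026]
    - [0,0,-3.5,0,-0.0074,0,0.026]
    - [0,0,-3.5,0,-0.0074,0,0.026]
    - [0,0,-3.5,0,-0.0074,0,0.026]

```text
time_s: 5.45
eef_pos: [486.8, 194.3, 58.8]
ee_rot: [[-0.724, 0.69, 0.002], [0.69, 0.724, 0.001], [-0.001, 0.002, -1.0]]
ft_force: [2.1, -0.2, -0.8]
width: 0.305
grasp_force: 0.8
```

play_rows:
  rows:
    - [0,0,-3.5,0,-0.0074,0,0.026]
    - [0,0,-3.5,0,-0.0074,0,0.026]
    - [0,0,-3.5,0,-0.0074,0,0.026]
    - [0,0,-3.5,0,-0.0074,0,0.026]
    - [0,0,-3.5,0,-0.0074,0,0.026]

```text
time_s: 5.95
eef_pos: [464.8, 164.8, 58.8]
ee_rot: [[-0.898, 0.44, 0.002], [0.44, 0.898, 0.0], [-0.002, 0.001, -1.0]]
ft_force: [1.5, 2.0, 0.9]
width: 0.306
grasp_force: 0.8
```

```bash
python3 - <<'E'
from h import *
c=np.array([573.7,110.6]); o,p,R=state(); d=p[:2]-c; a=np.arctan2(d[1],d[0])%6.2832; print(np.hypot(*d),a)
A=np.linspace(a,3.30,11)[1:]
plan([((*(c+120*np.array([np.cos(a),np.sin(a)])),58),np.degrees(a)-90,1) for a in A],0.026)
E
```

```text
121.67505962756019 2.680091409414537
t 6.0 p [464.8 164.8  58.8] yaw 63.9 tilt [0.002 0.   ] F [1.5 2.  0.9] q7 0.44
[0,0,-3.2, -0.002,-0.007,0.001, 0.026],
[0,0,-3.6, -0.000,-0.007,0.000, 0.026],
[0,0,-3.6, -0.000,-0.007,0.000, 0.026],
[0,0,-3.6, -0.000,-0.007,0.000, 0.026],
[0,0,-3.6, -0.000,-0.007,0.000, 0.026],

[0,0,-3.6, -0.000,-0.007,0.000, 0.026],
[0,0,-3.6, -0.000,-0.007,0.000, 0.026],
[0,0,-3.6, -0.000,-0.007,0.000, 0.026],
[0,0,-3.6, -0.000,-0.007,0.000, 0.026],
[0,0,-3.6, -0.000,-0.007,0.000, 0.026],
```

play_rows:
  rows:
    - [0,0,-3.5,-0.002,-0.0074,0,0.026]
    - [0,0,-3.5,0,-0.0074,0,0.026]
    - [0,0,-3.5,0,-0.0074,0,0.026]
    - [0,0,-3.5,0,-0.0074,0,0.026]
    - [0,0,-3.5,0,-0.0074,0,0.026]

```text
time_s: 6.45
eef_pos: [454.4, 129.1, 58.8]
ee_rot: [[-0.989, 0.149, 0.002], [0.149, 0.989, 0.0], [-0.002, 0.001, -1.0]]
ft_force: [1.2, 2.1, 0.6]
width: 0.305
grasp_force: 0.8
```

play_rows:
  rows:
    - [0,0,-3.5,0,-0.0074,0,0.026]
    - [0,0,-3.5,0,-0.0074,0,0.026]
    - [0,0,-3.5,0,-0.0074,0,0.026]
    - [0,0,-3.5,0,-0.0074,0,0.026]
    - [0,0,-3.5,0,-0.0074,0,0.026]

```text
time_s: 6.95
eef_pos: [453.3, 92.2, 58.7]
ee_rot: [[-0.988, -0.155, 0.002], [-0.155, 0.988, 0.0], [-0.002, -0.0, -1.0]]
ft_force: [1.0, 2.0, -0.0]
width: 0.305
grasp_force: 0.8
```

```bash
python3 - <<'E'
from h import *
c=np.array([573.7,110.6]); o,p,R=state(); d=p[:2]-c; a=np.arctan2(d[1],d[0])%6.2832; print(p,np.hypot(*d),a,o["ft_force"])
crop("top",180,155,210,105,3.8,"c3.png")
E
```

```text
[453.32407109  92.2355233   58.73476623] 121.76870807432951 3.292999407365007 [ 1.00490865  2.01995884 -0.0345032 ]
```

View pics/c3.png

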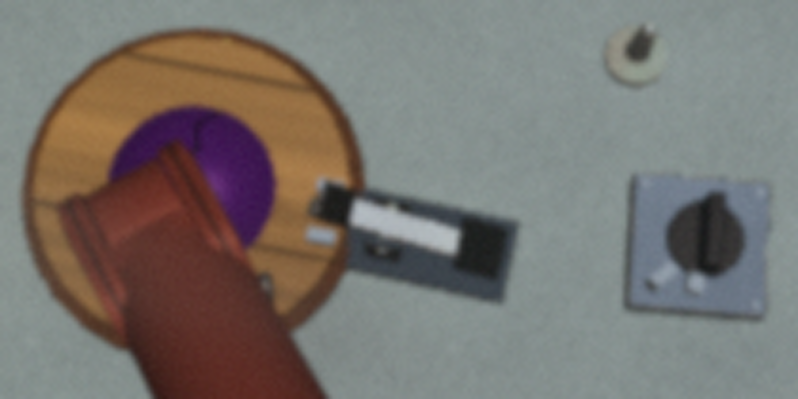

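The lower lug is at (320,236) and the upper lug shows beside the pad at (324,184), so the gap is under the nose. I'll check the number and plan the retreat.

```bash
python3 - <<'E'
from h import *
c=np.array([573.7,110.6])
for u,v in((320,236),(322,184)):
    P=ray("top",180+(u+.5)/3.8-.5,155+(v+.5)/3.8-.5,44)[:2]-c; print(np.hypot(*P),np.arctan2(P[1],P[0])+1.775)
print("expect -/+0.185")
plan([((453.3,92.2,135),None,3),((550,-15.6,135),65,5),((550,-15.6,105),65,2)],0.045)
E
```

```text
127.43569183015322 -0.15415398511405898
120.05457605216421 0.24445885179800597
expect -/+0.185
t 7.0 p [453.3  90.8  58.5] yaw 99.1 tilt [ 0.001 -0.001] F [ 0.3 -1.3 -1.3] q7 1.20
[0,0,-0.0, -0.000,0.000,-0.025, 0.045],
[0,0,-0.0, -0.000,0.000,-0.025, 0.045],
[0,0,-0.0, -0.000,0.000,-0.025, 0.045],
[0,0,6.8, -0.016,-0.024,0.000, 0.045],
[0,0,6.8, -0.018,-0.022,0.000, 0.045],

[0,0,6.8, -0.021,-0.020,0.000, 0.045],
[0,0,6.8, -0.023,-0.017,0.000, 0.045],
[0,0,6.8, -0.025,-0.014,0.000, 0.045],
[0,0,0.0, 0.000,0.000,0.015, 0.045],
[0,0,0.0, 0.000,0.000,0.015, 0.045],
```

play_rows:
  rows:
    - [0,0,0,0,0,0,0.035]
    - [0,0,0,0,0,-0.02,0.035]
    - [0,0,0,0,0,-0.03,0.035]
    - [0,0,0,0,0,-0.03,0]
    - [0,0,6.8,-0.016,-0.024,0,0]

```text
time_s: 7.5
eef_pos: [473.0, 74.2, 142.1]
ee_rot: [[-0.999, -0.037, 0.006], [-0.037, 0.999, -0.001], [-0.006, -0.002, -1.0]]
ft_force: [0.4, 0.4, 0.2]
width: 0.076
grasp_force: 0.0
```

play_rows:
  rows:
    - [0,0,6.8,-0.018,-0.022,0,0]
    - [0,0,6.8,-0.021,-0.02,0,0]
    - [0,0,6.8,-0.023,-0.017,0,0]
    - [0,0,6.8,-0.025,-0.014,0,0]
    - [0,0,0,0,0,0,0]

```text
time_s: 8.0
eef_pos: [550.2, -17.8, 137.7]
ee_rot: [[-0.9, 0.435, 0.001], [0.435, 0.9, -0.0], [-0.001, 0.0, -1.0]]
ft_force: [-1.3, -0.3, -0.7]
width: -0.0
grasp_force: 0.0
```

```bash
python3 - <<'E'
from h import *
plan([((550,-17,105),None,3),((550,-17,80),None,5)],0)
E
```

```text
t 8.0 p [550.2 -17.8 137.7] yaw 64.2 tilt [ 0.001 -0.   ] F [-1.3 -0.3 -0.7] q7 0.86
[0,0,-0.0, 0.000,0.000,0.011, 0],
[0,0,-0.0, 0.000,0.000,0.011, 0],
[0,0,-0.0, 0.000,0.000,0.011, 0],
[0,0,-0.0, 0.000,0.000,0.005, 0],
[0,0,-0.0, 0.000,0.000,0.005, 0],

[0,0,-0.0, 0.000,0.000,0.005, 0],
[0,0,-0.0, 0.000,0.000,0.005, 0],
[0,0,-0.0, 0.000,0.000,0.005, 0],
```

play_rows:
  rows:
    - [0,0,0,0,0,0.012,0]
    - [0,0,0,0,0,0.012,0]
    - [0,0,0,0,0,0.008,0]
    - [0,0,0,0,0,0.006,0]
    - [0,0,0,0,0,0.005,0]

```text
time_s: 8.5
eef_pos: [548.5, -11.9, 95.0]
ee_rot: [[-0.906, 0.424, 0.001], [0.424, 0.906, 0.002], [0.0, 0.003, -1.0]]
ft_force: [-0.9, 6.6, 8.4]
width: 0.004
grasp_force: 4.5
```

play_rows:
  rows:
    - [0,0,0,0,0,0.005,0]
    - [0,0,0,0,0,0.005,0]
    - [0,0,0,0,0,0.003,0]
    - [0,0,0,0,0,0.003,0]
    - [0,0,0,0,0,0,0]

```text
time_s: 9.0
eef_pos: [548.9, -13.0, 79.2]
ee_rot: [[-0.905, 0.425, 0.002], [0.425, 0.905, 0.001], [-0.001, 0.002, -1.0]]
ft_force: [0.5, 1.8, 3.4]
width: 0.002
grasp_force: 1.9
```

play_rows:
  rows:
    - [0,0,0,0,0,0.002,0]
    - [0,0,0,0,0,0.002,0]
    - [0,0,0,0,0,0,0]

```text
time_s: 9.3
eef_pos: [549.2, -12.9, 78.7]
ee_rot: [[-0.905, 0.425, 0.002], [0.425, 0.905, -0.001], [-0.002, -0.0, -1.0]]
ft_force: [-16.4, 2.2, 45.5]
width: -0.002
grasp_force: 22.6
```

play_rows:
  rows:
    - [0,0,0,0,0,-0.004,0]
    - [0,0,0,0,0,-0.02,0]
    - [0,0,0,0,0,-0.035,0.04]

```text
time_s: 9.6
eef_pos: [546.3, -14.8, 132.3]
ee_rot: [[-0.905, 0.426, -0.004], [0.426, 0.905, 0.0], [0.004, -0.002, -1.0]]
ft_force: [0.9, -0.7, 0.0]
width: 0.154
grasp_force: 0.0
```

```bash
python3 - <<'E'
from h import *
plan([((529.5,-363,140),84.5,10),((529.5,-363,65),84.5,5)],0.04)
E
```

```text
t 9.6 p [546.3 -14.8 132.3] yaw 64.8 tilt [-0.004  0.   ] F [ 0.9 -0.7  0. ] q7 0.86
[0,0,-2.0, -0.013,-0.032,-0.001, 0.04],
[0,0,-2.0, -0.012,-0.033,-0.001, 0.04],
[0,0,-2.0, -0.011,-0.033,-0.001, 0.04],
[0,0,-2.0, -0.010,-0.033,-0.001, 0.04],
[0,0,-2.0, -0.009,-0.034,-0.001, 0.04],

[0,0,-2.0, -0.008,-0.034,-0.001, 0.04],
[0,0,-2.0, -0.006,-0.034,-0.001, 0.04],
[0,0,-2.0, -0.005,-0.034,-0.001, 0.04],
[0,0,-2.0, -0.004,-0.035,-0.001, 0.04],
[0,0,-2.0, -0.003,-0.035,-0.001, 0.04],

[0,0,-0.0, 0.000,0.000,0.015, 0.04],
[0,0,-0.0, 0.000,0.000,0.015, 0.04],
[0,0,-0.0, 0.000,0.000,0.015, 0.04],
[0,0,-0.0, 0.000,0.000,0.015, 0.04],
[0,0,-0.0, 0.000,0.000,0.015, 0.04],
```

play_rows:
  rows:
    - [0,0,-2,-0.013,-0.032,-0.001,0.04]
    - [0,0,-2,-0.012,-0.033,-0.001,0.04]
    - [0,0,-2,-0.011,-0.033,-0.001,0.04]
    - [0,0,-2,-0.01,-0.033,-0.001,0.04]
    - [0,0,-2,-0.009,-0.034,-0.001,0.04]

```text
time_s: 10.1
eef_pos: [539.2, -189.8, 138.5]
ee_rot: [[-0.965, 0.261, -0.001], [0.261, 0.965, -0.0], [0.0, -0.001, -1.0]]
ft_force: [-0.2, 0.1, -0.6]
width: 0.468
grasp_force: 0.0
```

play_rows:
  rows:
    - [0,0,-2,-0.008,-0.034,-0.001,0.04]
    - [0,0,-2,-0.006,-0.034,-0.001,0.04]
    - [0,0,-2,-0.005,-0.034,-0.001,0.04]
    - [0,0,-2,-0.004,-0.035,-0.001,0.04]
    - [0,0,-2,-0.003,-0.035,-0.001,0.04]

```text
time_s: 10.6
eef_pos: [531.3, -363.8, 143.3]
ee_rot: [[-0.996, 0.09, -0.001], [0.09, 0.996, 0.0], [0.001, -0.0, -1.0]]
ft_force: [0.8, 0.3, -0.0]
width: 0.466
grasp_force: 0.0
```

```bash
python3 - <<'E'
from h import *
plan([((529.5,-363,66),84.5,5)],0.04)
crop("top",180,155,210,105,3.8,"c4.png")
crop("scene",180,140,220,150,3.6,"c5.png")
E
```

```text
t 10.6 p [ 531.3 -363.8  143.3] yaw 84.9 tilt [-0.001  0.   ] F [ 0.8  0.3 -0. ] q7 1.75
[0,0,0.1, 0.000,0.000,0.015, 0.04],
[0,0,0.1, 0.000,0.000,0.015, 0.04],
[0,0,0.1, 0.000,0.000,0.015, 0.04],
[0,0,0.1, 0.000,0.000,0.015, 0.04],
[0,0,0.1, 0.000,0.000,0.015, 0.04],
```

View pics/c4.png

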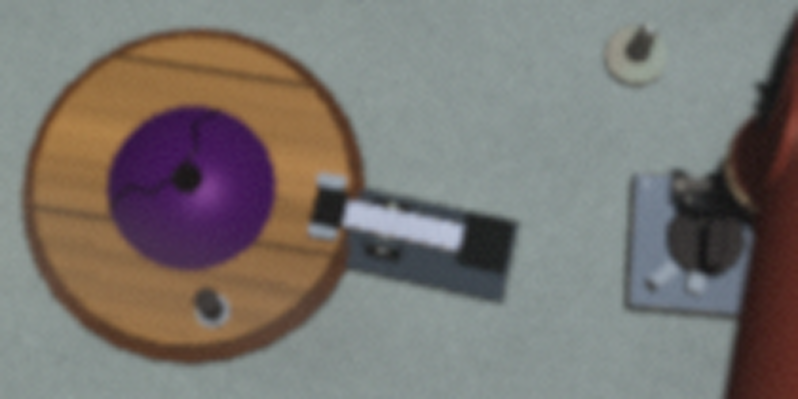

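View pics/c5.png

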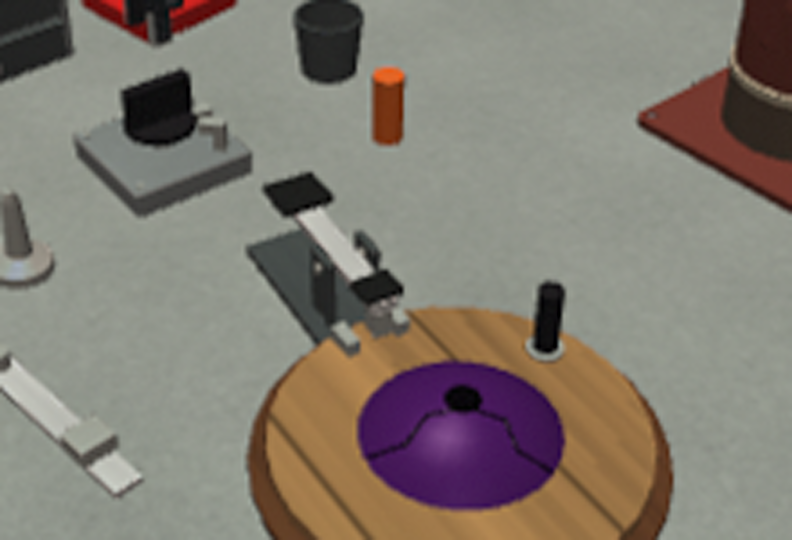

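The nose is seated centrally between the lugs at (330,180) and (322,231), and the pads are level. The gripper is above the grey knob, so I can descend.

play_rows:
  rows:
    - [0,0,0,0.0015,0.001,0.015,0.04]
    - [0,0,0,0,0,0.015,0.04]
    - [0,0,0,0,0,0.015,0.04]
    - [0,0,0,0,0,0.015,0.04]
    - [0,0,0,0,0,0.015,0.04]

```text
time_s: 11.2
eef_pos: [530.3, -360.7, 67.1]
ee_rot: [[-0.996, 0.09, -0.001], [0.09, 0.996, 0.0], [0.001, 0.0, -1.0]]
ft_force: [-0.9, 0.4, -1.2]
width: 0.467
grasp_force: 0.0
```

play_rows:
  rows:
    - [0,0,0,0,0,0,0]
    - [0,0,0,0,0,0,0]
    - [0,0,0,0,0,0,0]
    - [0,0,0,0,0,0,0]
  newtons: 45

```text
time_s: 11.6
eef_pos: [529.6, -361.9, 68.0]
ee_rot: [[-0.996, 0.092, -0.001], [0.092, 0.996, 0.0], [0.001, 0.0, -1.0]]
ft_force: [1.2, -3.8, -16.1]
width: 0.178
grasp_force: 47.7
```

play_rows:
  rows:
    - [0,0,0,0,0,0.004,0]
    - [0,0,0,0,0,0.004,0]
    - [0,0,0,0,0,0.004,0]
    - [0,0,0,0,0,0,0]

```text
time_s: 12.0
eef_pos: [530.4, -362.2, 58.2]
ee_rot: [[-0.996, 0.092, -0.0], [0.092, 0.996, -0.001], [0.0, -0.001, -1.0]]
ft_force: [-6.7, -0.9, 7.4]
width: 0.177
grasp_force: 50.8
```

play_rows:
  rows:
    - [0,0,0,0,0,0.003,0]
    - [0,0,0,0,0,0.003,0]
    - [0,0,0,0,0,0,0]

```text
time_s: 12.3
eef_pos: [530.7, -362.6, 53.7]
ee_rot: [[-0.996, 0.092, 0.0], [0.092, 0.996, -0.003], [-0.001, -0.003, -1.0]]
ft_force: [-9.0, -0.9, 14.4]
width: 0.178
grasp_force: 52.0
```

play_rows:
  rows:
    - [0,0,0,0,0,0.002,0]
    - [0,0,0,0,0,0,0]

```text
time_s: 12.5
eef_pos: [531.4, -362.9, 53.4]
ee_rot: [[-0.996, 0.092, 0.002], [0.092, 0.996, -0.004], [-0.002, -0.004, -1.0]]
ft_force: [-13.3, 1.6, 27.9]
width: 0.177
grasp_force: 54.0
```

play_rows:
  rows:
    - [0,0,5,0,0,0,0]
    - [0,0,5,0,0,0,0]
    - [0,0,5,0,0,0,0]
    - [0,0,5,0,0,0,0]
    - [0,0,5,0,0,0,0]

```text
time_s: 13.0
eef_pos: [531.6, -362.3, 53.4]
ee_rot: [[-0.862, 0.507, 0.002], [0.507, 0.862, -0.003], [-0.003, -0.002, -1.0]]
ft_force: [-12.6, 2.4, 27.6]
width: 0.178
grasp_force: 53.9
```

```bash
python3 - <<'E'
from h import *
plan([],0); print(robot.get_obs()["moment"])
E
```

```text
t 13.0 p [ 531.6 -362.3   53.4] yaw 59.6 tilt [ 0.002 -0.003] F [-12.6   2.4  27.6] q7 1.30
[0.66096236 3.09856822 0.08210904]
```

play_rows:
  rows:
    - [0,0,6,0,0,0,0]
    - [0,0,6,0,0,0,0]
    - [0,0,6,0,0,0,0]
    - [0,0,6,0,0,0,0]
    - [0,0,6,0,0,0,0]

```text
time_s: 13.5
eef_pos: [532.1, -361.6, 53.4]
ee_rot: [[-0.493, 0.87, 0.003], [0.87, 0.493, -0.003], [-0.004, 0.001, -1.0]]
ft_force: [-9.6, 5.1, 25.4]
width: 0.178
grasp_force: 53.7
```

play_rows:
  rows:
    - [0,0,5,0,0,0,0]
    - [0,0,5,0,0,0,0]
    - [0,0,5,0,0,0,0]
    - [0,0,5,0,0,0,0]
    - [0,0,2,0,0,0,0]

```text
time_s: 14.0
eef_pos: [532.6, -361.3, 53.4]
ee_rot: [[-0.133, 0.991, 0.004], [0.991, 0.133, -0.002], [-0.003, 0.003, -1.0]]
ft_force: [-9.2, 5.1, 24.5]
width: 0.178
grasp_force: 53.4
```

```bash
python3 - <<'E'
from h import *
plan([],0); print(robot.get_obs()["moment"])
E
```

```text
t 14.0 p [ 532.6 -361.3   53.4] yaw 7.6 tilt [ 0.004 -0.002] F [-9.2  5.1 24.5] q7 0.47
[1.02415661 2.36336391 0.0711818 ]
```

play_rows:
  rows:
    - [0,0,2,0,0,0,0]
    - [0,0,1.5,0,0,0,0]
    - [0,0,1,0,0,0,0]
    - [0,0,0,0,0,0,0]

```text
time_s: 14.4
eef_pos: [532.8, -361.2, 53.4]
ee_rot: [[-0.059, 0.998, 0.004], [0.998, 0.059, -0.003], [-0.003, 0.004, -1.0]]
ft_force: [-8.1, 4.0, 24.6]
width: 0.177
grasp_force: 55.3
```

```bash
python3 - <<'E'
from h import *
plan([],0); print(robot.get_obs()["moment"])
E
```

```text
t 14.4 p [ 532.8 -361.2   53.4] yaw 3.4 tilt [ 0.004 -0.003] F [-8.1  4.  24.6] q7 0.40
[0.94237947 2.23102502 0.91437596]
```

play_rows:
  rows:
    - [0,0,-1,0,0,-0.004,0]
    - [0,0,0,0,0,-0.005,0]
    - [0,0,0,0,0,-0.005,0]
    - [0,0,0,0,0,-0.004,0]
    - [0,0,0,0,0,0,0]

```text
time_s: 14.9
eef_pos: [532.2, -361.1, 67.7]
ee_rot: [[-0.076, 0.997, 0.003], [0.997, 0.076, -0.001], [-0.001, 0.003, -1.0]]
ft_force: [3.0, 0.8, 0.8]
width: 0.183
grasp_force: 50.5
```

play_rows:
  rows:
    - [0,0,0,0,0,0,0.04]
    - [0,0,0,0,0,0,0.04]
    - [0,0,0,0,0,0,0.04]
    - [0,0,0,0,0,-0.015,0.04]
    - [0,0,0,0,0,-0.03,0.04]

```text
time_s: 15.4
eef_pos: [529.0, -360.8, 110.8]
ee_rot: [[-0.074, 0.997, -0.003], [0.997, 0.074, 0.003], [0.003, -0.003, -1.0]]
ft_force: [-0.3, -0.8, 0.5]
width: 0.47
grasp_force: 0.0
```

play_rows:
  rows:
    - [0,0,0,0,0,-0.045,0.04]
    - [0,0,0,0,0,-0.045,0.04]
    - [0,0,0,0,-0.045,0,0.04]
    - [0,0,0,-0.045,-0.045,0,0.04]
    - [0,0,0,-0.045,-0.045,0,0.04]

```text
time_s: 15.9
eef_pos: [419.7, -440.8, 204.0]
ee_rot: [[-0.077, 0.997, 0.001], [0.997, 0.077, -0.002], [-0.002, 0.001, -1.0]]
ft_force: [0.7, -1.5, -0.5]
width: 0.47
grasp_force: 0.0
```

```bash
python3 - <<'E'
from h import *
plan([],0)
a=eyes.camera("top")[155:260,180:390,::-1]; b=eyes.camera("scene")[130:290,150:390,::-1]
a=cv2.resize(a,(600,300),interpolation=2); b=cv2.resize(b,(450,300),interpolation=2)[:, :450]
cv2.imwrite("pics/f.png",np.vstack([a,cv2.copyMakeBorder(b,0,0,0,150,0)]))
E
```

```text
t 15.9 p [ 419.7 -440.8  204. ] yaw 4.4 tilt [ 0.001 -0.002] F [ 0.7 -1.5 -0.5] q7 0.71
```

View pics/f.png

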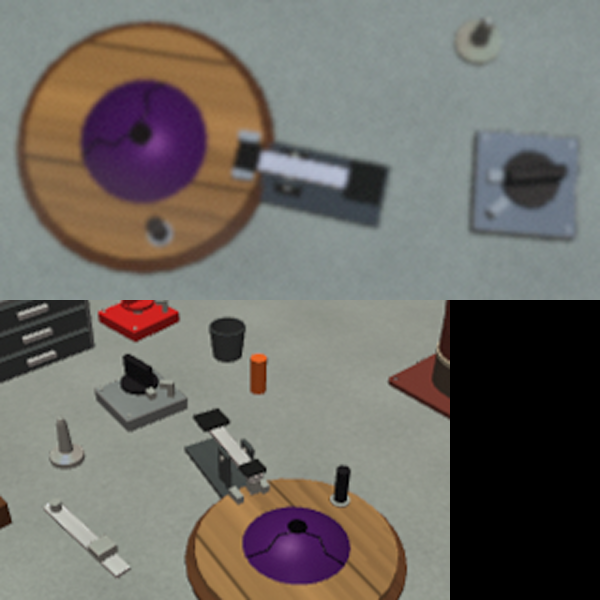

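In the last picture the nose is seated between the lugs at (240,155) and the rocker is level. The knob has turned about 80° with its bar at (535,178) and has sprung up, and the bystanders haven't moved.

```bash
python3 -c "
from bench import robot
print(robot.close_job())"
```

```text
the job is handed in; nothing more can be done
None
```

The job is done and handed in at about 16 s of the 72 s allowed: the turntable is round with the latch nose pressed fully down into the lug gap, and the brake knob is turned clockwise to its end stop and sprung back up. The grader's verdict isn't known yet.

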